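# Push the amber lamp lens into its recess and swing the keeper over it

## Task

On the yellow lamp panel, push the round amber lens across the panel with your fingertips until it drops into the round recess and lies flat and flush; do not pick it up or turn it over. Then push the steel keeper round by its black post, fully to its stop, so that it lies over the lens. Leave the red lens, the screw cup and everything else on the bench where they are, and finish with the hand clear of everything.

Things in the scene. Friction and masses are not known exactly. Their poses are not given: they have to be found in the camera images.
- panel: Fixed yellow steel lamp panel, 270 (x) x 250 (y) mm, lying level on two wooden battens; its flat top is 46 mm above the bench. Origin at bench level under its centre; z up. In this frame the recess centre is at x +30, y 0 and the keeper's pivot at x +80, y 0 mm. The panel's place and yaw vary.
- recess (a point): Centre of the FLOOR of the round recess in the panel: 64 mm diameter, 10 mm deep, flat dark floor, open at the top with a 1 mm chamfer, a black gasket line painted round the mouth. The floor is 36 mm above the bench. Axes as the panel's.
- amber_lens: Loose round lens, 60 mm diameter, 10 mm thick, about 60 g, black rim and flat ORANGE-AMBER face on top. Starts lying on the panel's top, on the -x half of the panel, either side of its middle line, 100 to 140 mm from the recess. Origin at the centre of its underside; z is its axis (up, face upwards). When fully seated its underside is on the recess floor and its face flush with the panel.
- red_lens: An identical lens with a RED face, lying on the other side of the panel's middle line, to be left alone. Origin at the centre of its underside.
- keeper (a joint): Angle of the flat steel keeper, rad. It turns on a vertical pivot on the panel. 0 = the arm points along the panel's +y (parked beside the recess); it grows anticlockwise seen from above; 1.571 = its stop, with the arm pointing along the panel's -x, over the middle of the recess. Starts between 0 and 0.5. Light friction (under 1 N at the post) holds it where it is left; no spring.
- keeper_pivot (a point): The keeper's pivot, at the height of the panel's top (46 mm over the bench), 50 mm from the recess centre along the panel's +x. A dark screw of 18 mm diameter, 11 mm high, stands there. Axes turn with the keeper: its arm lies along +y.
- keeper_post (a point): Centre of the top of the black round post on the keeper: 10 mm diameter, its top 26 mm above the panel, 46 mm from the pivot along the arm. The arm is a flat bar 14 mm wide, reaching 58 mm from the pivot, between 4 and 8 mm above the panel: it passes over a seated lens but not over one that lies on the panel.
- screw_cup: Small open steel cup, 36 mm diameter, 30 mm high, standing loose on the panel's far corner at about x +90, y -95 mm in the panel's frame; leave alone. Origin at the centre of its underside.
- tape_roll: Loose blue masking-tape roll, 100 mm diameter, 25 mm high, on the bench to the left. Origin at the centre of its underside; leave alone.
- sanding_block: Loose black sanding block 120 x 65 x 35 mm on the bench to the right. Origin at the centre of its underside; leave alone.
- filler_tin: Loose tin, 100 mm diameter, 110 mm high, on the bench to the left. Origin at the centre of its underside; leave alone.
- cleaner_bottle: Loose white bottle with red cap, 70 mm diameter, 200 mm high, on the bench to the left. Origin at the centre of its underside; leave alone.
- screwdriver: Loose screwdriver with green handle, about 200 mm long, lying on the bench to the right; leave alone.
There are look-alikes about, which are no part of the job. What is shaped like the amber_lens but blue, brown or turquoise is not meant.

How it is judged:
On the way, in this order (a step that is already met when the one before it is completed fails the run):
1. the amber lens has dropped into the recess and lies flat on its floor (horizontal distance between amber_lens and recess below 0.004 m and z of amber_lens in the frame of recess between -0.0025 and 0.0025 m and angle between amber_lens's own z axis and vertical below 0.06 rad), for 0.2 s.
2. the keeper is swung to its stop over the lens (all of step 1 and value of joint keeper above 1.45 rad), for 0.2 s.
At the end, for the whole second after the job is handed in: The amber lens rests face up on the recess floor (centred within 4 mm, underside within 2.5 mm of the floor, tilt under 0.06 rad), keeper at 1.45 rad or more; red lens within 12 mm, screw cup within 15 mm, other loose things within 20 mm of where they started (all of step 2 and linear speed of amber_lens below 0.01 m/s and distance of red_lens from where it was at the start of the episode below 0.012 m and distance of screw_cup from where it was at the start of the episode below 0.015 m and distance of each of tape_roll, sanding_block, filler_tin, cleaner_bottle, screwdriver from where it was at the start of the episode below 0.02 m); the robot touches nothing.
It fails at once if the amber lens is lifted: its underside's centre more than 12 mm above the panel's top (z of amber_lens in the frame of recess above 0.022 m).
It fails at once if the amber lens is tipped by more than 0.6 rad (angle between amber_lens's own z axis and vertical above 0.6 rad).
It fails at once if the amber lens is pushed off the panel (z of amber_lens in the frame of recess below -0.015 m).
It fails at once if the red lens is moved by more than 12 mm (distance of red_lens from where it was at the start of the episode above 0.012 m).
It fails at once if another loose thing is moved (screw cup by more than 15 mm, the rest by more than 20 mm) (distance of screw_cup from where it was at the start of the episode above 0.015 m or distance of any of tape_roll, sanding_block, filler_tin, cleaner_bottle, screwdriver from where it was at the start of the episode above 0.02 m).
It also fails if it takes over 45 s, if anything falls off the work surface, if the arm or the gripper's body presses on something with over 40 N, if the wrist force passes 120 N, or if a joint passes its speed limit or range.

## Robot

A 7-joint arm with a two-finger parallel gripper is mounted at the origin on the work surface. World frame = base frame: x ahead of the robot, y to its left, z up, the work surface at z = 0. Lengths are in m, angles in rad, forces in N, time in s.
With the tool pointing down it reaches from about 0.4 to 0.85 m from the base axis. Payload 4.5 kg.
Tool frame: the origin (TCP) lies at the very end of the fingers, on their centre line; the grasp point (between the pads) lies 19 mm behind it; z points along the fingers, y is the direction in which the jaws open and shut (so a half turn about z gives the same grasp; the last joint's range is limited). The gripper opens to 85 mm and grips with 20 to 120 N. Pads are 22 mm wide; open, the fingers measure 114 mm over their backs; the gripper's body (76 mm by 85 mm) begins 54 mm behind the grasp point. The pads swing forward as they close: fully open they stand 13 mm farther back than shut.
Start: joints at [1.235, 0.689, -0.195, 1.565, 0.157, 0.902, -0.215], TCP at [0.226, -0.583, 0.231] pointing down, gripper open.
Joint ranges: [-3.01, 3.01], [-0.46, 2.08], [-1.47, 1.51], [0.13, 2.56], [-1, 4.14], [0.04, 2.09], [-2.66, 2.66]. Speed limits (rad/s): [2.57, 2.57, 3.14, 3.14, 3.14, 3.14, 3.14].

## Interface

Orientations are given as a unit quaternion [w, x, y, z].
In Python, from plant import ctrl gives the robot as it stands. The module is installed in compiled form; this text tells all that it offers.
- The arm moves only by the tool step_arm, never from a script. Its argument "series" is a list that holds one entry, the list of rows, each a list of 5 numbers: the finger opening in m, from 0 to 0.0854, then the shift along the tool's x, y, z in m, then the turn about the tool's z in degrees. In form: [[[hand, dx, dy, dz, spin], ...]]. A call has 1 to 10 rows; each row is the pose to reach, as a shift and turn from the pose measured when the call began, along the tool's axes at that moment; what a row does not reach only later rows make up. A row lasts 1/10 s, in which the tool goes at most 50 mm and 8.59 degrees, less where a joint would pass 70% of its speed; a pose out of reach is approached as far as the arm can. A call with a gripper value outside its range is refused whole. The fingers move at their own pace and stop on an object; the grip force is fixed at half the most. Time passes only in rows, so rows that repeat a pose let the fingers close. It gives the time, the measured TCP pose, the force and the opening at its end, in the units of the state.
- ctrl.observe(): the state, without advancing time (a new reading comes with each control period).
- ctrl.grab_frame(name): name is "scene" or "top"; returns the picture (480x640x3 uint8, red, green, blue); there is no depth.
- ctrl.calibration(name): a dict with "camera_matrix" (3x3 intrinsics, pixels), "rvec" (rotation vector, rad) and "tvec" (3), from world to camera coordinates, as OpenCV has them. Camera axes: x right, y down, z forward; pixel columns grow to the right and rows downward; lengths in m; the calibration is good to about 2 mm. A picture is of the moment at which its call begins. calibration takes no time and is no camera call.
- ctrl.hand_in(): hands the job in, once; it reports no verdict.
The state is a dict: "time": time; "joint_positions": joint angles; "qvel": joint speeds; "effort": joint torques, N m; "tcp_pos": TCP position; "ee_rot": TCP orientation; "contact_force": force on the tool from outside, world axes, zero at the start; "moment": the same for the moment, N m; "grip_width": finger opening in m.
Only numpy, scipy, OpenCV 4.12 (cv2) and the standard library are available. Lean on these libraries where they do the work, as an engineer would, in place of code of your own. Each camera call takes 0.05 s, during which the arm holds its last target.

## Working session

There is one attempt and no reset: what is moved stays moved. The work goes in short steps, Python scripts to look and compute and a tool call to move; the robot and the scene stay as the last step left them, time stands still between calls to the robot, and variables do not carry over. Pictures are saved under pics/ and viewed, and the job is handed in when it is done.

Besides the shell and the picture viewer there is one more tool, called after "Call:" in YAML: its name, and indented under it one key for each argument. step_arm: Moves the arm, as the interface text tells. Its arguments: {"type":"object","properties":{"series":{"type":"array","items":{"type":"array","items":{"type":"array","items":{"type":"number"}}}}},"required":["series"]}

```bash
mkdir -p pics; python3 - <<'E'
from plant import ctrl
import cv2,numpy as np
print(ctrl.observe())
for n in("scene","top"):
    im=ctrl.grab_frame(n); cv2.imwrite(f"pics/{n}0.png",im[:,:,::-1]); 
    c=ctrl.calibration(n);print(n,c)
    R=cv2.Rodrigues(np.array(c["rvec"],float))[0];print(-R.T@np.array(c["tvec"]).ravel(),R)
E
```

```text
{'time': 0.0, 'joint_positions': array([ 1.23478964,  0.68997282, -0.19452614,  1.56635929,  0.15728306,
        0.90248851, -0.21510218]), 'qvel': array([ 1.35727177e-03,  6.91114264e-05, -5.01752554e-04,  6.41403150e-04,
        1.14434666e-03, -1.31277553e-03, -1.08056664e-03]), 'effort': array([-7.64878132e-04, -5.39607704e+01, -1.26618415e+00, -1.58542264e+01,
        9.22443636e-03,  9.50359041e-03, -1.19810551e-05]), 'tcp_pos': array([ 0.22562391, -0.58215365,  0.23048725]), 'ee_rot': array([-8.90927421e-04,  9.82945983e-01,  1.83892226e-01, -2.24229751e-04]), 'contact_force': array([ 0.67073162, -0.55723417,  0.25588434]), 'moment': array([-0.0292604 ,  0.00519884, -0.01248349]), 'grip_width': 0.08549398312811352}
scene {'camera_matrix': array([[541.81348202,   0.        , 304.94545274],
       [  0.        , 541.81348202, 241.91013189],
       [  0.        ,   0.        ,   1.        ]]), 'rvec': array([ 2.30232483,  1.16523131, -0.37141528]), 'tvec': array([-0.33074227, -0.2963937 ,  1.49116336])}
[ 1.0801079  -0.37227004  1.05621483] [[ 0.59055846  0.80696983 -0.00635656]
 [ 0.66179507 -0.48879388 -0.56842575]
 [-0.46180948  0.33148189 -0.82271001]]
top {'camera_matrix': array([[521.59244916,   0.        , 325.44882908],
       [  0.        , 521.59244916, 229.15799777],
       [  0.        ,   0.        ,   1.        ]]), 'rvec': array([ 2.14536225, -2.1364643 ,  0.16194281]), 'tvec': array([0.0217409 , 0.56435661, 1.41009895])}
[0.34277642 0.02072178 1.47967058] [[ 0.00428501 -0.99998941 -0.00168155]
 [-0.9883106  -0.0039787  -0.15240189]
 [ 0.15239359  0.00231493 -0.98831717]]
```

View pics/scene0.png

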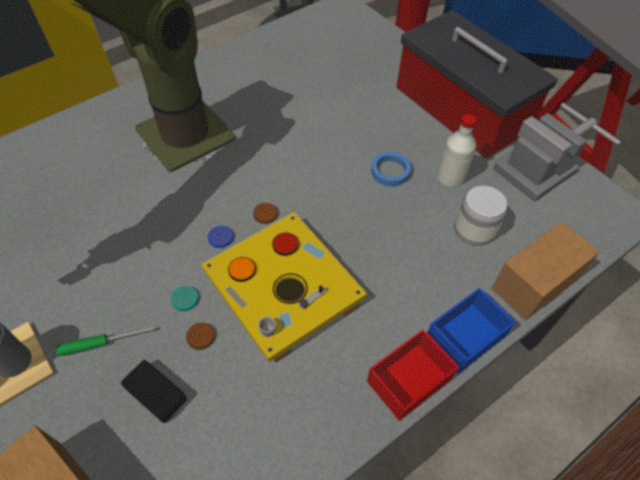

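View pics/top0.png

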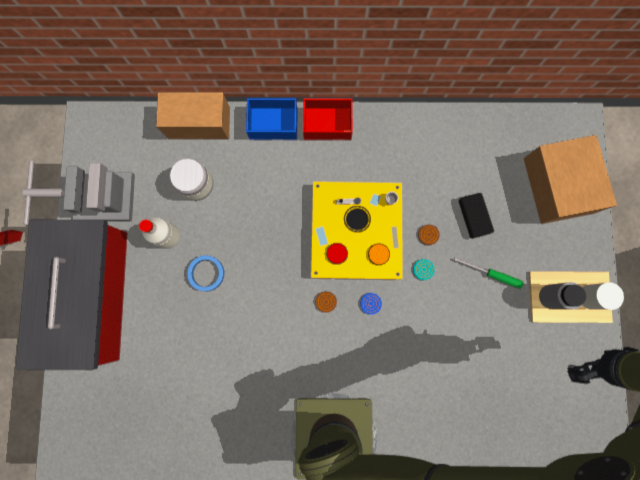

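The amber lens is at top (378,254), with red at (337,253), the recess at (357,219), the keeper at about (348,202) and the cup at (391,199). Next I'll measure all of these.

```bash
cat > h.py <<'E'
import cv2,numpy as np
from plant import ctrl
def cam(n):
    c=ctrl.calibration(n);K=np.array(c["camera_matrix"]);R=cv2.Rodrigues(np.array(c["rvec"],float))[0];t=np.array(c["tvec"]).ravel();return K,R,t
def ray(n,px,z):
    K,R,t=cam(n);o=-R.T@t;d=R.T@np.linalg.solve(K,[px[0],px[1],1.]);return (o+d*(z-o[2])/d[2])
def proj(n,p):
    K,R,t=cam(n);q=K@(R@np.array(p)+t);return q[:2]/q[2]
def blobs(im,lo,hi,box,mn=30):
    h=cv2.cvtColor(im,cv2.COLOR_RGB2HSV);m=cv2.inRange(h,lo,hi);x0,y0,x1,y1=box
    k=np.zeros_like(m);k[y0:y1,x0:x1]=m[y0:y1,x0:x1]
    cs,_=cv2.findContours(k,cv2.RETR_EXTERNAL,cv2.CHAIN_APPROX_NONE)
    return [c for c in cs if cv2.contourArea(c)>mn]
E
python3 - <<'E'
from h import *
B={"scene":(195,205,375,365),"top":(305,175,410,285)}
C={"amber":((8,180,150),(20,255,255)),"red":((0,150,80),(6,255,255)),"dark":((0,0,0),(180,255,60)),"yel":((22,150,100),(32,255,255))}
for n in B:
    im=cv2.cvtColor(cv2.imread(f"pics/{n}0.png"),cv2.COLOR_BGR2RGB)
    for k,(lo,hi) in C.items():
        for c in blobs(im,lo,hi,B[n],60):
            m=cv2.moments(c);p=(m["m10"]/m["m00"],m["m01"]/m["m00"])
            print(n,k,np.round(p,1),cv2.contourArea(c),ray(n,p,.056 if k in("amber","red") else .046).round(4))
            if k=="yel":
                r=cv2.minAreaRect(c);bx=cv2.boxPoints(r);print([ray(n,q,.046).round(4) for q in bx],r)
    x0,y0,x1,y1=B[n];cv2.imwrite(f"pics/{n}0c.png",cv2.resize(im[y0:y1,x0:x1,::-1],None,fx=5,fy=5,interpolation=cv2.INTER_CUBIC)[:600,:800] if n=="top" else cv2.resize(im[y0:y1,x0:x1,::-1],None,fx=3.7,fy=3.7,interpolation=cv2.INTER_CUBIC))
E
```

```text
scene amber [240.9 267.5] 405.5 [ 0.4905 -0.1212  0.056 ]
scene red [285.  243.1] 340.5 [ 0.4948 -0.0072  0.056 ]
scene dark [289.6 289.6] 410.0 [ 0.5934 -0.0648  0.046 ]
scene yel [282.6 284. ] 12643.0 [ 0.5733 -0.0689  0.046 ]
[array([ 0.4262, -0.187 ,  0.046 ]), array([0.4   , 0.1027, 0.046 ]), array([0.7021, 0.0598, 0.046 ]), array([ 0.7031, -0.195 ,  0.046 ])] ((283.8320617675781, 280.062255859375), (118.93112182617188, 120.4948501586914), 55.61965560913086)
top amber [378.7 253.7] 308.5 [ 0.4948 -0.1223  0.056 ]
top red [336.5 253. ] 282.0 [ 0.4963 -0.0066  0.056 ]
top dark [356.9 218.8] 302.0 [ 0.5934 -0.0634  0.046 ]
top yel [356.5 230.3] 8469.0 [ 0.561  -0.0623  0.046 ]
[array([0.6983, 0.0654, 0.046 ]), array([ 0.6992, -0.1884,  0.046 ]), array([ 0.4292, -0.1836,  0.046 ]), array([0.4282, 0.0631, 0.046 ])] ((356.0, 230.0), (96.0, 90.0), 90.0)
```

View pics/scene0c.png

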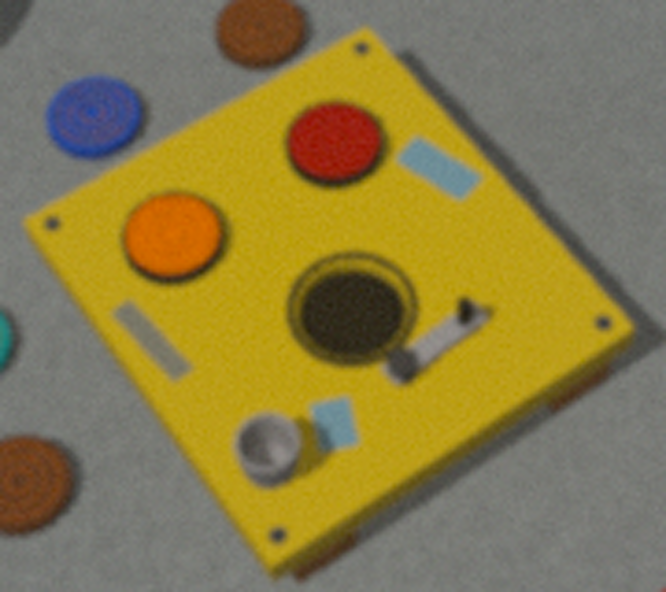

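View pics/top0c.png

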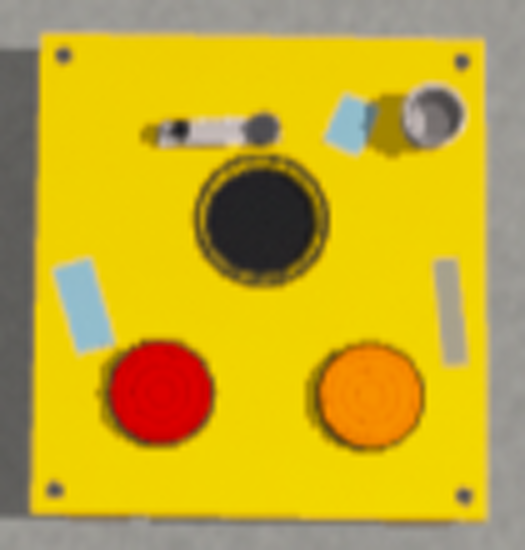

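```bash
cat > m.py <<'E'
from h import *
def screws(n,im):
    B={"scene":(200,205,375,365),"top":(305,175,410,285)}[n];x0,y0,x1,y1=B
    u=cv2.resize(im[y0:y1,x0:x1],None,fx=8,fy=8,interpolation=cv2.INTER_CUBIC)
    h=cv2.cvtColor(u,cv2.COLOR_RGB2HSV)
    yel=cv2.inRange(h,(20,140,90),(34,255,255))
    cs,hi=cv2.findContours(yel,cv2.RETR_CCOMP,cv2.CHAIN_APPROX_NONE)
    out=[]
    for c,q in zip(cs,hi[0]):
        if q[3]<0: continue
        a=cv2.contourArea(c)/64
        if a<4: continue
        e=cv2.fitEllipse(c);cx=(e[0][0]+.5)/8-.5+x0;cy=(e[0][1]+.5)/8-.5+y0
        out.append((a,np.array((cx,cy)),np.array(e[1])/8))
    big=max((c for c in cs),key=cv2.contourArea)
    return out,big
def amberface(n,im):
    B={"scene":(200,205,375,365),"top":(305,175,410,285)}[n];x0,y0,x1,y1=B
    u=cv2.resize(im[y0:y1,x0:x1],None,fx=8,fy=8,interpolation=cv2.INTER_CUBIC)
    r={}
    for k,(lo,hi) in {"amber":((6,150,120),(19,255,255)),"red":((0,150,80),(4,255,255))}.items():
        m=cv2.inRange(cv2.cvtColor(u,cv2.COLOR_RGB2HSV),lo,hi)
        cs,_=cv2.findContours(m,cv2.RETR_EXTERNAL,cv2.CHAIN_APPROX_NONE)
        c=max(cs,key=cv2.contourArea);e=cv2.fitEllipse(cv2.convexHull(c))
        r[k]=(np.array(((e[0][0]+.5)/8-.5+x0,(e[0][1]+.5)/8-.5+y0)),np.array(e[1])/8)
    return r
if __name__=="__main__":
    for n in("top","scene"):
        im=cv2.cvtColor(cv2.imread(f"pics/{n}0.png"),cv2.COLOR_BGR2RGB)
        for a,p,s in screws(n,im)[0]: print(n,round(a),p.round(1),s.round(1),ray(n,p,.046).round(4))
        for k,(p,s) in amberface(n,im).items(): print(n,k,p.round(1),s.round(1),ray(n,p,.056).round(4))
E
python3 m.py
```

```text
top 6 [397.4 273.8] [2.7 3. ] [ 0.4408 -0.1738  0.046 ]
top 7 [315.5 272.5] [2.7 3.1] [0.4432 0.0509 0.046 ]
top 347 [378.4 253.8] [20.8 21.2] [ 0.4957 -0.1225  0.046 ]
top 360 [336.6 253.1] [21.3 21.5] [ 0.4971 -0.007   0.046 ]
top 108 [394.6 237. ] [ 5.6 28. ] [ 0.5427 -0.1679  0.046 ]
top 160 [321.3 235.6] [ 9.7 22.7] [0.5456 0.0356 0.046 ]
top 364 [356.8 218.9] [21.2 21.8] [ 0.593  -0.0632  0.046 ]
top 133 [348.9 200.9] [ 6.1 30.7] [ 0.6444 -0.0413  0.046 ]
top 95 [374.8 199.5] [ 9.7 13. ] [ 0.6487 -0.114   0.046 ]
top 140 [391.2 197.6] [13.1 13.7] [ 0.6542 -0.16    0.046 ]
top 5 [396.9 186.9] [2.6 2.6] [ 0.6851 -0.1766  0.046 ]
top 6 [317.2 185.6] [2.7 2.7] [0.6879 0.0479 0.046 ]
top amber [378.5 253.8] [20.7 21.1] [ 0.4946 -0.1217  0.056 ]
top red [336.6 253.1] [19.7 20. ] [ 0.496  -0.0068  0.056 ]
scene 12 [269.7 349.2] [3.8 4. ] [ 0.681  -0.1754  0.046 ]
scene 305 [267.  325.8] [18.8 20.9] [ 0.6353 -0.1511  0.046 ]
scene 173 [284.9 319.3] [13.7 16.7] [ 0.6451 -0.113   0.046 ]
scene 10 [357.7 291.8] [3.4 3.8] [0.684  0.0489 0.046 ]
scene 169 [235.7 296.7] [ 7.4 32.5] [ 0.5397 -0.1667  0.046 ]
scene 811 [297.5 291.6] [26.6 48.6] [ 0.6076 -0.0541  0.046 ]
scene 7 [208.7 265. ] [2.8 3.4] [ 0.4368 -0.1725  0.046 ]
scene 524 [241.5 268.8] [24.4 27.4] [ 0.4883 -0.1195  0.046 ]
scene 223 [313.2 250.1] [11.3 27.1] [0.542  0.0365 0.046 ]
scene 480 [285.1 243.5] [23.1 26.4] [ 0.4899 -0.0039  0.046 ]
scene 6 [292.3 217.6] [2.6 3. ] [0.4397 0.0518 0.046 ]
scene amber [241.1 267.8] [22.1 26.8] [ 0.4914 -0.1212  0.056 ]
scene red [285.  243.3] [19.8 23.7] [ 0.4952 -0.0074  0.056 ]
```

```bash
cat >> h.py <<'E'
from scipy.spatial.transform import Rotation as Ro
def axes():
    o=ctrl.observe();q=o["ee_rot"];return o,Ro.from_quat([q[1],q[2],q[3],q[0]]).as_matrix()
def plan(*pts):
    o,M=axes();p0=np.array(o["tcp_pos"])
    print("t",o["time"],"tcp",p0.round(4),"F",np.round(o["contact_force"],1),"xdir",np.degrees(np.arctan2(M[1,0],M[0,0])).round(2),"tilt",M[:,2].round(4))
    for p in pts: print(p,"->",(M.T@(np.array(p)-p0)).round(4))
E
python3 - <<'E'
from h import *
plan((.25,-.42,.23),(.32,-.25,.2),(.447,-.15,.15))
for n,px,z in(("top",(357.6,201),.057),("top",(341,200.8),.072),("scene",(195+400/3.7,205+362/3.7),.057),("scene",(195+466/3.7,205+303/3.7),.072),("top",(531,322),.03),("top",(391.2,197.6),.076)): print(n,ray(n,px,z).round(4))
E
```

```text
t 0.1 tcp [ 0.2256 -0.5822  0.2306] F [-0.2 -0.2  0.1] xdir 21.19 tilt [-7.0e-04  1.5e-03 -1.0e+00]
(0.25, -0.42, 0.23) -> [ 0.0814 -0.1424  0.0008]
(0.32, -0.25, 0.2) -> [ 0.2081 -0.2756  0.031 ]
(0.447, -0.15, 0.15) -> [ 0.3626 -0.3229  0.0811]
top [ 0.6418 -0.0651  0.057 ]
top [ 0.639  -0.0185  0.072 ]
scene [ 0.6413 -0.0637  0.057 ]
scene [ 0.6396 -0.0163  0.072 ]
top [ 0.3116 -0.5392  0.03  ]
top [ 0.6477 -0.1563  0.076 ]
```

Call:
step_arm:
  series:
    - [[0.03,0.027,-0.047,0,0],[0.03,0.054,-0.095,0,0],[0.03,0.081,-0.142,0,0],[0.03,0.113,-0.175,0.007,-3],[0.03,0.144,-0.208,0.015,-6],[0.03,0.176,-0.241,0.022,-9],[0.03,0.208,-0.275,0.031,-9],[0.03,0.246,-0.287,0.044,-9],[0.03,0.284,-0.299,0.057,-9],[0.03,0.322,-0.311,0.07,-9]]

```text
time: 1.1
tcp_pos: [0.4144, -0.1744, 0.1605]
ee_rot: [-0.001, 0.965, 0.261, -0.0]
contact_force: [1.0, -0.1, 0.3]
grip_width: 0.03
```

Call:
step_arm:
  series:
    - [[0.03,0.02,0,0.005,0],[0.03,0.02,0,0.005,0],[0.03,0.02,0,0.005,0]]

```text
time: 1.4
tcp_pos: [0.431, -0.1643, 0.1552]
ee_rot: [-0.001, 0.965, 0.261, -0.001]
contact_force: [-0.8, 0.1, -0.4]
grip_width: 0.0298
```

```bash
python3 - <<'E'
from h import *
plan((.447,-.15,.1),(.447,-.15,.06))
print(ctrl.observe()["grip_width"])
for n in("scene","top"):
    im=ctrl.grab_frame(n); cv2.imwrite(f"pics/{n}1.png",im[:,:,::-1])
    p=proj(n,ctrl.observe()["tcp_pos"]);print(n,p)
    x0,y0=int(p[0])-75,int(p[1])-60;x0=max(x0,0);c=im[y0:y0+150,x0:x0+200,::-1]
    cv2.imwrite(f"pics/{n}1c.png",cv2.resize(c,None,fx=4,fy=4,interpolation=cv2.INTER_CUBIC));print(x0,y0)
E
```

```text
t 1.4 tcp [ 0.431  -0.1643  0.1552] F [-0.8  0.1 -0.4] xdir 30.25 tilt [-0.0025  0.0013 -1.    ]
(0.447, -0.15, 0.1) -> [ 0.0211 -0.0042  0.0551]
(0.447, -0.15, 0.06) -> [ 0.0212 -0.0041  0.0951]
0.029814290150891872
scene [202.07819609 232.53427967]
127 172
top [399.9403155  274.97219716]
324 214
```

View pics/scene1c.png

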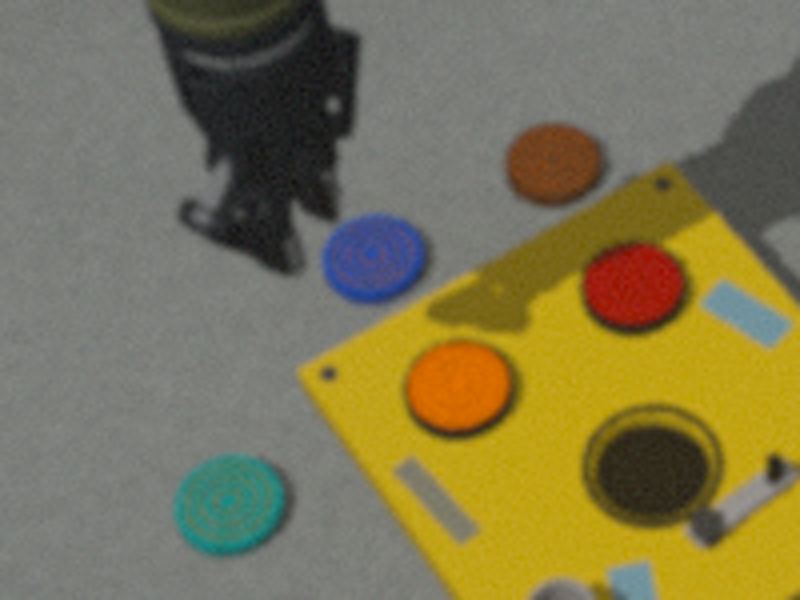

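View pics/top1c.png

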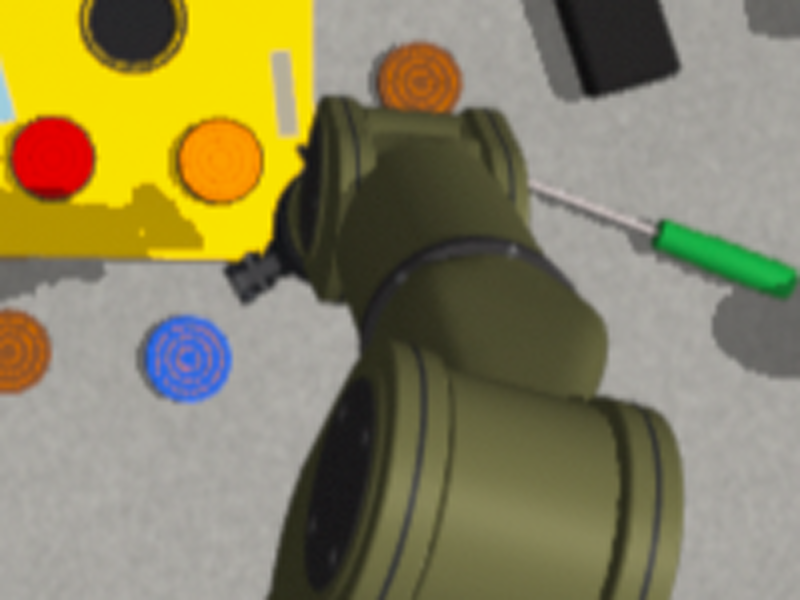

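The hand is beside the panel corner with its tips at scene (201,239) and (209,226), which fits the projected TCP at (202,232). Nothing has been disturbed. I'll go down behind the lens.

Call:
step_arm:
  series:
    - [[0.03,0.021,-0.004,0.03,0],[0.03,0.021,-0.004,0.06,0],[0.03,0.021,-0.004,0.085,0],[0.03,0.021,-0.004,0.095,0],[0.03,0.021,-0.004,0.1,0],[0.03,0.021,-0.004,0.104,0],[0.03,0.021,-0.004,0.106,0],[0.03,0.021,-0.004,0.106,0]]

```text
time: 2.3
tcp_pos: [0.4465, -0.1516, 0.0501]
ee_rot: [-0.0, 0.966, 0.259, -0.001]
contact_force: [-0.6, 0.3, 0.5]
grip_width: 0.03
```

```bash
python3 - <<'E'
from h import *
plan((.447,-.15,.048),(.493,-.1215,.048),(.5922,-.0628,.048))
for n in("scene",):
    im=ctrl.grab_frame(n); 
    x0,y0=170,190;c=im[y0:y0+150,x0:x0+200,::-1]
    cv2.imwrite(f"pics/{n}2c.png",cv2.resize(c,None,fx=4,fy=4,interpolation=cv2.INTER_CUBIC))
E
```

```text
t 2.3 tcp [ 0.4465 -0.1516  0.0501] F [-0.6  0.3  0.5] xdir 30.08 tilt [-1.3e-03  5.0e-04 -1.0e+00]
(0.447, -0.15, 0.048) -> [ 0.0013 -0.0011  0.0021]
(0.493, -0.1215, 0.048) -> [ 0.0554 -0.0027  0.002 ]
(0.5922, -0.0628, 0.048) -> [ 0.1706 -0.0038  0.0019]
```

View pics/scene2c.png

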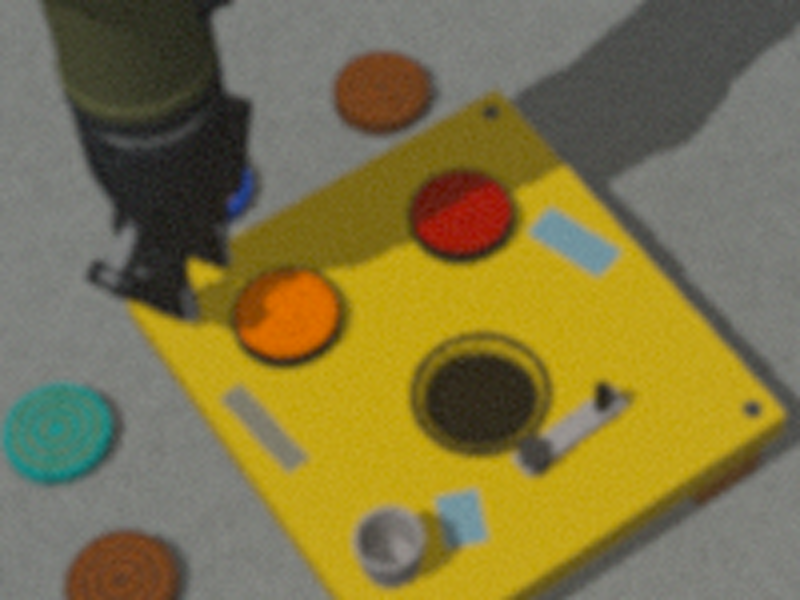

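The tips stand on the panel at scene (217,269) and (226,256), just behind the lens, with the lens and red lens not moved. I'll push partway now and then look again.

Call:
step_arm:
  series:
    - [[0.03,0.01,-0.003,0.001,0],[0.03,0.02,-0.003,0.001,0],[0.03,0.028,-0.003,0.001,0],[0.03,0.036,-0.003,0.001,0],[0.03,0.044,-0.003,0.001,0],[0.03,0.052,-0.003,0.001,0],[0.03,0.06,-0.003,0.001,0],[0.03,0.068,-0.003,0.001,0],[0.03,0.076,-0.003,0.001,0],[0.03,0.08,-0.003,0.001,0]]

```text
time: 3.35
tcp_pos: [0.5153, -0.1081, 0.0491]
ee_rot: [-0.0, 0.966, 0.26, 0.0]
contact_force: [-0.2, -0.3, -0.2]
grip_width: 0.0302
```

```bash
python3 - <<'E'
from h import *
from m import amberface,screws
plan((.5922,-.0628,.048))
for n in("scene","top"):
    im=ctrl.grab_frame(n)
    for k,(p,s) in amberface(n,im).items(): print(n,k,p.round(1),s.round(1),ray(n,p,.056).round(4))
    x0,y0=(185,195) if n=="scene" else (290,165);c=im[y0:y0+150,x0:x0+200,::-1]
    cv2.imwrite(f"pics/{n}3c.png",cv2.resize(c,None,fx=4,fy=4,interpolation=cv2.INTER_CUBIC))
E
```

```text
t 3.35 tcp [ 0.5153 -0.1081  0.0491] F [-0.2 -0.3 -0.2] xdir 30.13 tilt [-2.e-04  9.e-04 -1.e+00]
(0.5922, -0.0628, 0.048) -> [ 0.0892 -0.0006  0.0011]
scene amber [267.7 277.8] [22.1 26.5] [ 0.5466 -0.0889  0.056 ]
scene red [284.8 243. ] [18.9 23.2] [ 0.4942 -0.0073  0.056 ]
top amber [361.7 233.2] [10.7 19.1] [ 0.5515 -0.076   0.056 ]
top red [336.7 253.1] [19.6 19.9] [ 0.496  -0.0071  0.056 ]
```

View pics/scene3c.png

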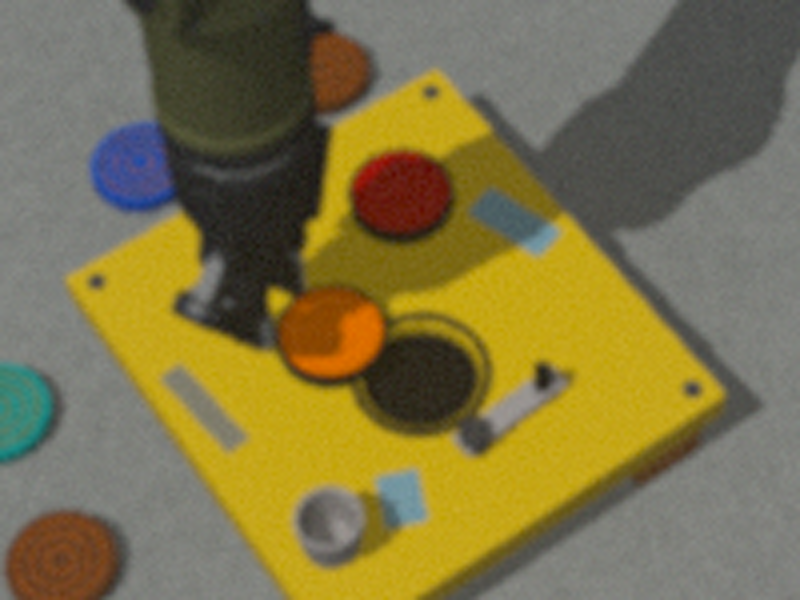

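View pics/top3c.png

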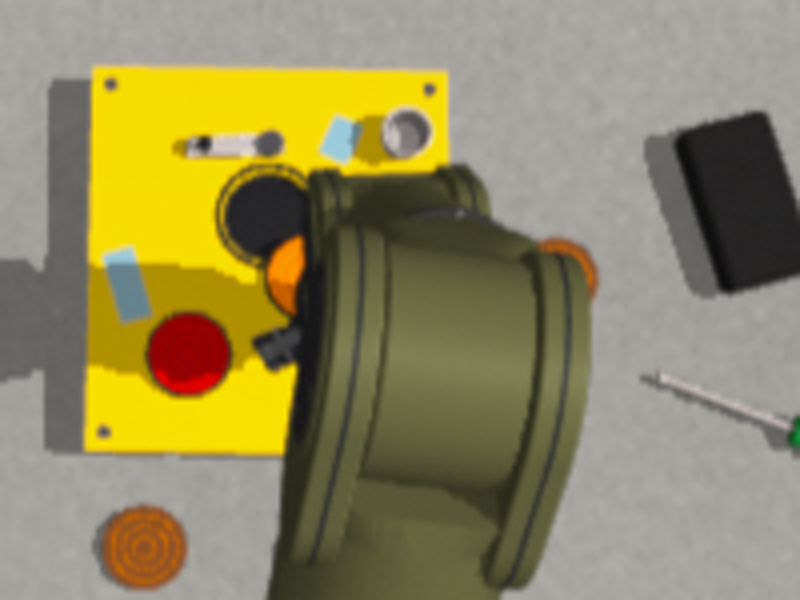

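The lens is at scene (267.7,277.8). It is 51 mm short of the recess centre and about 1 mm to the side, square between the fingers. The red lens hasn't moved.

Call:
step_arm:
  series:
    - [[0.03,0.006,-0.001,0.001,0],[0.03,0.012,-0.001,0.001,0],[0.03,0.018,-0.001,0.001,0],[0.03,0.024,-0.001,0.001,0],[0.03,0.03,-0.001,0.001,0],[0.03,0.035,-0.001,0.001,0],[0.03,0.039,-0.001,0.001,0],[0.03,0.042,-0.001,0.001,0],[0.03,0.045,-0.001,0.001,0],[0.03,0.047,-0.001,0.001,0]]

```text
time: 4.45
tcp_pos: [0.5556, -0.0837, 0.0481]
ee_rot: [-0.0, 0.966, 0.26, 0.0]
contact_force: [0.4, -0.2, 1.1]
grip_width: 0.0298
```

```bash
python3 - <<'E'
from h import *
from m import amberface,screws
plan((.5922,-.0628,.048))
for n in("scene",):
    im=ctrl.grab_frame(n)
    for k,(p,s) in amberface(n,im).items(): print(n,k,p.round(1),s.round(1),ray(n,p,.056).round(4),ray(n,p,.046).round(4))
    x0,y0=(185,195) if n=="scene" else (290,165);c=im[y0:y0+150,x0:x0+200,::-1]
    cv2.imwrite(f"pics/{n}4c.png",cv2.resize(c,None,fx=4,fy=4,interpolation=cv2.INTER_CUBIC))
E
```

```text
t 4.45 tcp [ 0.5556 -0.0837  0.0481] F [ 0.4 -0.2  1.1] xdir 30.13 tilt [ 1.e-04  9.e-04 -1.e+00]
(0.5922, -0.0628, 0.048) -> [0.0422 0.0004 0.0001]
scene amber [288.3 286. ] [24.1 26.2] [ 0.5896 -0.065   0.056 ] [ 0.5847 -0.0619  0.046 ]
scene red [288.6 243.1] [15.9 18.4] [ 0.4996 -0.0006  0.056 ] [0.4938 0.0031 0.046 ]
```

View pics/scene4c.png

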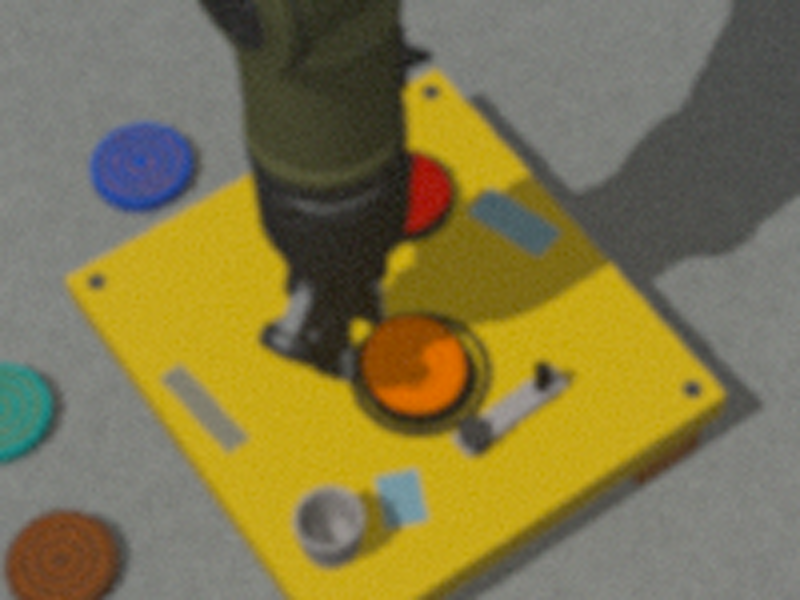

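The lens is tipped into the recess mouth and its rear is still on the lip, with its face centre at scene (288,286). About 5 mm of pushing is left.

Call:
step_arm:
  series:
    - [[0.03,0.002,0,0,0],[0.03,0.004,0,0,0],[0.03,0.006,0,0,0],[0.03,0.007,0,0,0],[0.03,0.007,0,0,0],[0.03,0.007,0,0,0]]

```text
time: 5.1
tcp_pos: [0.562, -0.0799, 0.0481]
ee_rot: [-0.0, 0.966, 0.26, 0.0]
contact_force: [0.4, -0.3, 0.6]
grip_width: 0.0303
```

```bash
python3 - <<'E'
from h import *
from m import amberface,screws
plan((.5922,-.0628,.048))
for n in("scene",):
    im=ctrl.grab_frame(n)
    for k,(p,s) in amberface(n,im).items(): print(n,k,p.round(1),s.round(1),ray(n,p,.056).round(4),ray(n,p,.046).round(4))
    x0,y0=(185,195) if n=="scene" else (290,165);c=im[y0:y0+150,x0:x0+200,::-1]
    cv2.imwrite(f"pics/{n}5c.png",cv2.resize(c,None,fx=4,fy=4,interpolation=cv2.INTER_CUBIC))
E
```

```text
t 5.1 tcp [ 0.562  -0.0799  0.0481] F [ 0.4 -0.3  0.6] xdir 30.15 tilt [ 6.0e-04  1.1e-03 -1.0e+00]
(0.5922, -0.0628, 0.048) -> [0.0347 0.0004 0.0002]
scene amber [289.7 288. ] [22.9 26.5] [ 0.5952 -0.0654  0.056 ] [ 0.5904 -0.0623  0.046 ]
scene red [292.8 243.4] [ 7.6 16.1] [0.5056 0.0064 0.056 ] [0.4999 0.0102 0.046 ]
```

View pics/scene5c.png

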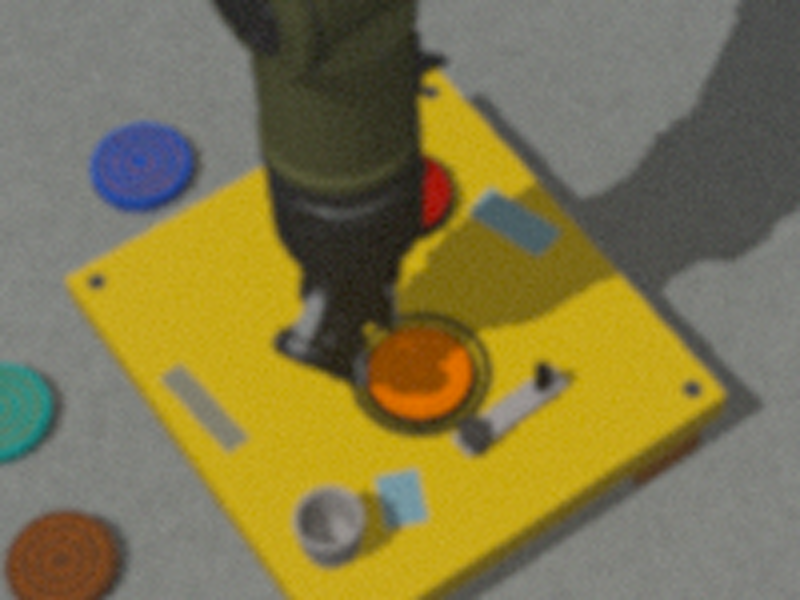

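The lens looks seated: its face centre lies at (0.5904,-0.0623) on the panel-top plane, against an expected (0.5904,-0.0622). I'll back off, rise and close the fingers, then check.

Call:
step_arm:
  series:
    - [[0.03,-0.008,0,0,0],[0.03,-0.015,0,-0.01,0],[0.03,-0.02,0,-0.04,0],[0.0,-0.04,0,-0.08,0],[0.0,-0.07,0,-0.08,0],[0.0,-0.1,0,-0.08,0],[0.0,-0.1,0,-0.08,0]]

```text
time: 5.85
tcp_pos: [0.4696, -0.1336, 0.1289]
ee_rot: [-0.0, 0.966, 0.257, -0.003]
contact_force: [-0.1, 0.1, -0.3]
grip_width: -0.0002
```

```bash
python3 - <<'E'
from h import *
from m import amberface,screws
for n in("scene","top"):
    im=ctrl.grab_frame(n)
    for k,(p,s) in amberface(n,im).items(): print(n,k,p.round(1),s.round(1),ray(n,p,.056).round(4),ray(n,p,.046).round(4))
    x0,y0=(185,195) if n=="scene" else (290,165);c=im[y0:y0+150,x0:x0+200,::-1]
    cv2.imwrite(f"pics/{n}6c.png",cv2.resize(c,None,fx=4,fy=4,interpolation=cv2.INTER_CUBIC))
P=np.array([.641,-.0635]);n=np.array([.7071,.7071])
f=lambda th,o:tuple((P+.046*np.array([-np.sin(th),np.cos(th)])+o*n).round(4))
print(ctrl.observe()["grip_width"])
plan(f(.047,.04)+(.12,),f(.047,.03)+(.06,),f(.047,.016)+(.06,))
E
```

```text
scene amber [289.4 287.7] [23.4 27.1] [ 0.5942 -0.0655  0.056 ] [ 0.5893 -0.0624  0.046 ]
scene red [286.8 247.1] [11.1 20.9] [ 0.506  -0.0102  0.056 ] [ 0.5002 -0.0066  0.046 ]
top amber [356.8 219. ] [21.1 21.1] [ 0.5912 -0.0626  0.056 ] [ 0.5929 -0.0631  0.046 ]
top red [336.7 253.1] [19.6 19.9] [ 0.496  -0.0072  0.056 ] [ 0.497  -0.0074  0.046 ]
0.00016388900003019475
t 5.95 tcp [ 0.4747 -0.1311  0.1287] F [ 0.8 -0.1  0.7] xdir 30.04 tilt [ 1.e-03  7.e-04 -1.e+00]
(np.float64(0.6671), np.float64(0.0107), 0.12) -> [ 0.2375 -0.0264  0.009 ]
(np.float64(0.6601), np.float64(0.0037), 0.06) -> [ 0.2278 -0.0238  0.069 ]
(np.float64(0.6502), np.float64(-0.0062), 0.06) -> [ 0.2143 -0.0202  0.069 ]
```

View pics/scene6c.png

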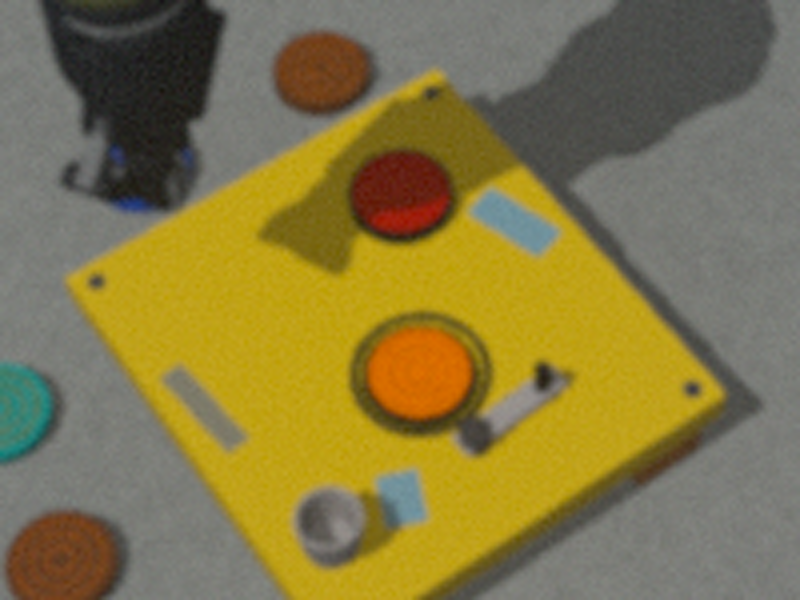

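View pics/top6c.png

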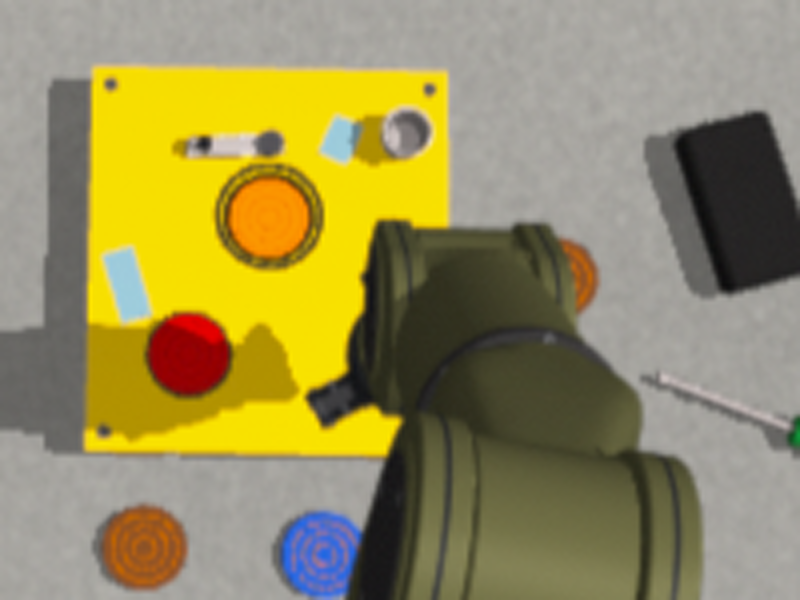

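Both views show the lens flat and concentric in the gasket ring: top (356.8,219.0), scene (289.4,287.7), about 1 mm off centre. Next I'll take the closed fingers round to the far side of the post.

Call:
step_arm:
  series:
    - [[0.0,0.03,-0.004,0,-4],[0.0,0.065,-0.008,0,-8],[0.0,0.1,-0.012,0,-12],[0.0,0.14,-0.016,0,-15],[0.0,0.18,-0.02,0,-15],[0.0,0.215,-0.024,0.004,-15],[0.0,0.237,-0.026,0.009,-15],[0.0,0.237,-0.026,0.009,-15],[0.0,0.237,-0.026,0.009,-15]]

```text
time: 6.85
tcp_pos: [0.6667, 0.0108, 0.1196]
ee_rot: [-0.0, 0.923, 0.384, 0.0]
contact_force: [-1.0, -0.9, -0.3]
grip_width: -0.0002
```

```bash
cat > k.py <<'E'
from h import *
P=np.array([.641,-.0635]);n=np.array([.7071,.7071])
f=lambda th,o,z=.06:tuple((P+.046*np.array([-np.sin(th),np.cos(th)])+o*n).round(4).tolist())+(z,)
E
python3 - <<'E'
from k import *
plan(f(.047,.03),f(.047,.016))
for n in("scene",):
    im=ctrl.grab_frame(n)
    print(proj(n,ctrl.observe()["tcp_pos"]))
    x0,y0=(220,195);c=im[y0:y0+150,x0:x0+200,::-1]
    cv2.imwrite(f"pics/{n}7c.png",cv2.resize(c,None,fx=4,fy=4,interpolation=cv2.INTER_CUBIC))
E
```

```text
t 6.85 tcp [0.6667 0.0108 0.1196] F [-1.  -0.9 -0.3] xdir 45.12 tilt [ 2.e-04  6.e-04 -1.e+00]
(0.6601, 0.0037, 0.06) -> [-0.0097  0.0004  0.0596]
(0.6502, -0.0062, 0.06) -> [-0.0237  0.0004  0.0596]
[339.66610602 277.59717357]
```

View pics/scene7c.png

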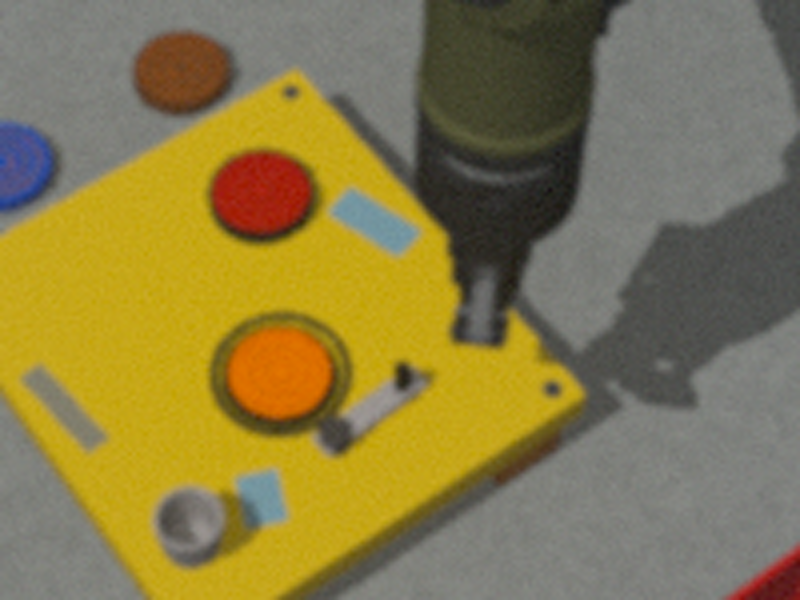

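The shut fingers are at scene (340,279), where the TCP projects, clear beyond the post at (321,289). I'll lower them.

Call:
step_arm:
  series:
    - [[0.0,-0.002,0,0.025,0],[0.0,-0.006,0,0.05,0],[0.0,-0.01,0,0.059,0],[0.0,-0.01,0,0.059,0],[0.0,-0.01,0,0.059,0]]

```text
time: 7.4
tcp_pos: [0.6597, 0.002, 0.0619]
ee_rot: [0.0, 0.924, 0.383, 0.001]
contact_force: [-0.9, 0.3, 0.2]
grip_width: -0.0
```

```bash
python3 - <<'E'
from k import *
plan(*[f(t,.016) for t in (.047,.2,.35,.5,.65,.8,.95,1.1,1.25,1.4,1.56)])
im=ctrl.grab_frame("scene")
x0,y0=(220,195);c=im[y0:y0+150,x0:x0+200,::-1]
cv2.imwrite(f"pics/scene8c.png",cv2.resize(c,None,fx=4,fy=4,interpolation=cv2.INTER_CUBIC))
E
```

```text
t 7.4 tcp [0.6597 0.002  0.0619] F [-0.9  0.3  0.2] xdir 45.0 tilt [ 1.2e-03 -2.0e-04 -1.0e+00]
(0.6502, -0.0062, 0.06) -> [-0.0125 -0.0009  0.0018]
(0.6432, -0.0071, 0.06) -> [-0.0181 -0.0052  0.0018]
(0.6365, -0.009, 0.06) -> [-0.0242 -0.0086  0.0018]
(0.6303, -0.0118, 0.06) -> [-0.0306 -0.011   0.0018]
(0.6245, -0.0156, 0.06) -> [-0.0374 -0.0124  0.0018]
(0.6193, -0.0201, 0.06) -> [-0.0442 -0.0129  0.0018]
(0.6149, -0.0254, 0.06) -> [-0.0511 -0.0122  0.0018]
(0.6113, -0.0313, 0.06) -> [-0.0578 -0.0106  0.0018]
(0.6087, -0.0377, 0.06) -> [-0.0641 -0.0079  0.0018]
(0.607, -0.0444, 0.06) -> [-0.0701 -0.0044  0.0018]
(0.6063, -0.0517, 0.06) -> [-0.0757  0.0003  0.0018]
```

View pics/scene8c.png

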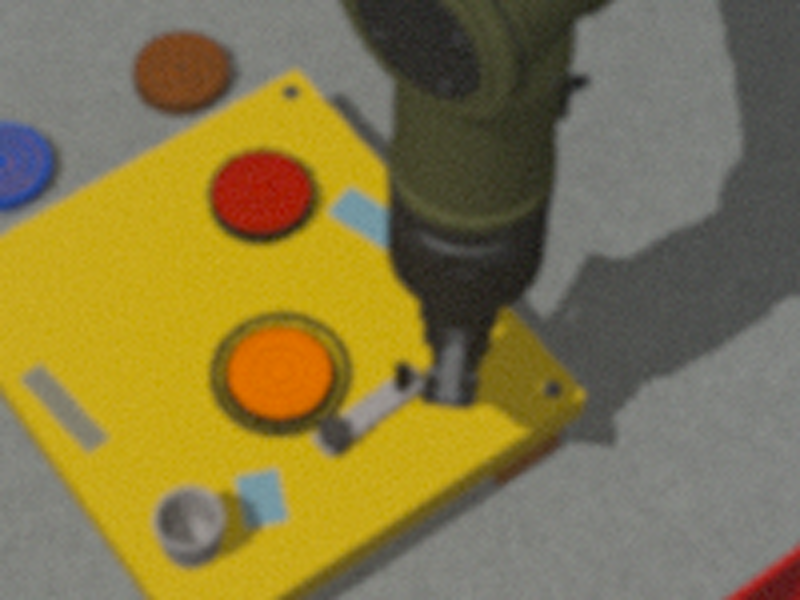

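The fingers are beside the post at (321,289), just above the keeper bar. I'll follow the arc.

Call:
step_arm:
  series:
    - [[0.0,-0.012,-0.001,0.001,0],[0.0,-0.018,-0.005,0.001,0],[0.0,-0.024,-0.009,0.001,0],[0.0,-0.031,-0.011,0.001,0],[0.0,-0.038,-0.012,0.001,0],[0.0,-0.044,-0.013,0.001,0],[0.0,-0.051,-0.012,0.001,0],[0.0,-0.058,-0.011,0.001,0],[0.0,-0.058,-0.011,0.001,0]]

```text
time: 8.35
tcp_pos: [0.6104, -0.0331, 0.0609]
ee_rot: [0.001, 0.924, 0.382, 0.0]
contact_force: [0.3, -0.3, -0.0]
grip_width: 0.0
```

```bash
python3 - <<'E'
from k import *
plan(*[f(t,.016) for t in (1.1,1.25,1.4,1.56)])
im=ctrl.grab_frame("scene")
x0,y0=(220,195);c=im[y0:y0+150,x0:x0+200,::-1]
cv2.imwrite(f"pics/scene9c.png",cv2.resize(c,None,fx=4,fy=4,interpolation=cv2.INTER_CUBIC))
E
```

```text
t 8.35 tcp [ 0.6104 -0.0331  0.0609] F [ 0.3 -0.3 -0. ] xdir 44.9 tilt [ 9.0e-04 -1.7e-03 -1.0e+00]
(0.6113, -0.0313, 0.06) -> [ 0.0019 -0.0006  0.0009]
(0.6087, -0.0377, 0.06) -> [-0.0045  0.002   0.001 ]
(0.607, -0.0444, 0.06) -> [-0.0104  0.0056  0.001 ]
(0.6063, -0.0517, 0.06) -> [-0.0161  0.0103  0.001 ]
```

View pics/scene9c.png

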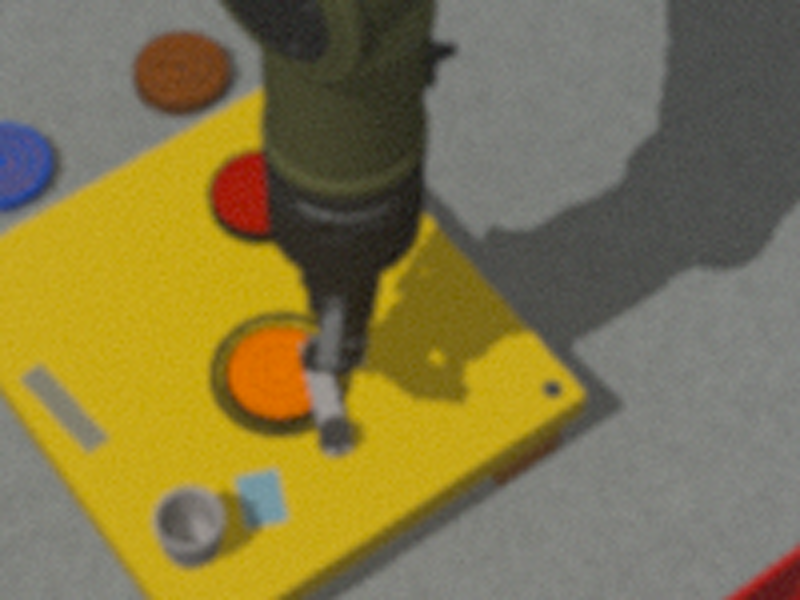

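The keeper follows, now about two-thirds of the way round, and its bar is clear over the lens. On to the stop with a small overshoot.

Call:
step_arm:
  series:
    - [[0.0,-0.004,0.002,0.001,0],[0.0,-0.01,0.005,0.001,0],[0.0,-0.014,0.008,0.001,0],[0.0,-0.017,0.01,0.001,0],[0.0,-0.018,0.012,0.001,0],[0.0,-0.019,0.013,0.001,0],[0.0,-0.019,0.013,0.001,0]]

```text
time: 9.1
tcp_pos: [0.6075, -0.0526, 0.0601]
ee_rot: [-0.0, 0.924, 0.383, 0.002]
contact_force: [2.7, 4.7, -0.6]
grip_width: 0.0003
```

```bash
python3 - <<'E'
from k import *
plan(f(1.56,.016))
im=ctrl.grab_frame("scene")
x0,y0=(220,195);c=im[y0:y0+150,x0:x0+200,::-1]
cv2.imwrite(f"pics/scene10c.png",cv2.resize(c,None,fx=4,fy=4,interpolation=cv2.INTER_CUBIC))
E
```

```text
t 9.1 tcp [ 0.6075 -0.0526  0.0601] F [ 2.7  4.7 -0.6] xdir 45.02 tilt [ 0.0032  0.0021 -1.    ]
(0.6063, -0.0517, 0.06) -> [-0.0003 -0.0015  0.0001]
```

View pics/scene10c.png

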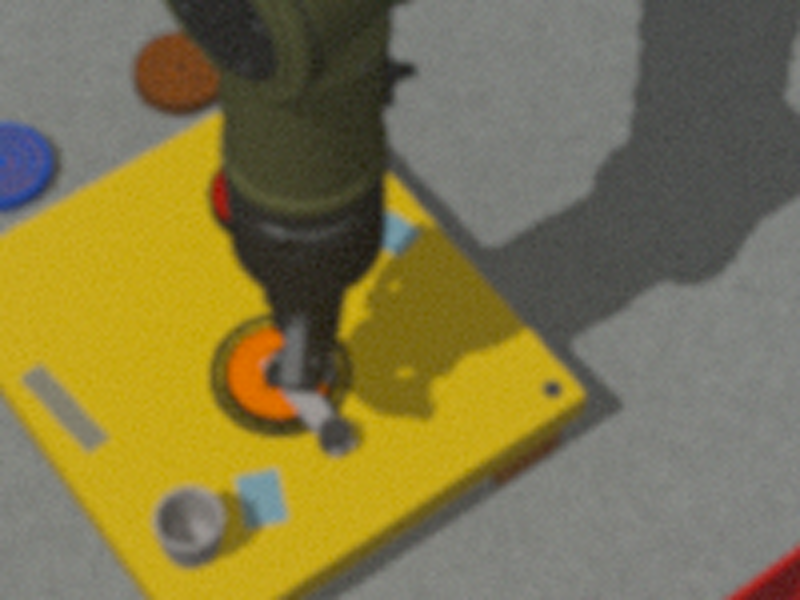

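The force has risen to about 5 N, well over the post's friction of under 1 N, so it seems to be at the stop. I'll nudge once more to confirm, then back away along +x/+y and rise.

Call:
step_arm:
  series:
    - [[0.0,-0.001,0.002,0,0],[0.0,-0.001,0.002,0,0],[0.0,-0.001,0.002,0,0]]

```text
time: 9.45
tcp_pos: [0.6089, -0.0538, 0.0603]
ee_rot: [-0.001, 0.924, 0.383, 0.003]
contact_force: [1.3, 4.8, 0.5]
grip_width: 0.0001
```

Call:
step_arm:
  series:
    - [[0.0,0.005,-0.004,0,0],[0.0,0.015,-0.008,-0.002,0],[0.0,0.025,-0.012,-0.015,0],[0.0,0.035,-0.02,-0.05,0],[0.0,0.06,-0.05,-0.09,0],[0.0,0.09,-0.08,-0.13,0],[0.0,0.09,-0.12,-0.15,0],[0.0,0.09,-0.15,-0.15,0],[0.0,0.09,-0.15,-0.15,0],[0.0,0.09,-0.15,-0.15,0]]

```text
time: 10.45
tcp_pos: [0.5652, 0.1157, 0.211]
ee_rot: [-0.0, 0.923, 0.384, 0.002]
contact_force: [1.2, -1.1, -0.6]
grip_width: 0.0
```

```bash
python3 - <<'E'
from k import *
from m import amberface
plan()
for n in("scene","top"):
    im=ctrl.grab_frame(n)
    for k,(p,s) in amberface(n,im).items(): print(n,k,p.round(1),s.round(1),ray(n,p,.056).round(4),ray(n,p,.046).round(4))
    cv2.imwrite(f"pics/{n}11.png",im[:,:,::-1])
    x0,y0=(185,195) if n=="scene" else (290,165);c=im[y0:y0+150,x0:x0+200,::-1]
    cv2.imwrite(f"pics/{n}11c.png",cv2.resize(c,None,fx=4,fy=4,interpolation=cv2.INTER_CUBIC))
E
```

```text
t 10.45 tcp [0.5652 0.1157 0.211 ] F [ 1.2 -1.1 -0.6] xdir 45.15 tilt [ 0.0044  0.002  -1.    ]
scene amber [289.3 287.6] [23.3 27.1] [ 0.594  -0.0655  0.056 ] [ 0.5891 -0.0624  0.046 ]
scene red [285.  243.2] [19.7 23.6] [ 0.495  -0.0074  0.056 ] [ 0.4891 -0.0038  0.046 ]
top amber [356.8 219. ] [21.  21.1] [ 0.591  -0.0626  0.056 ] [ 0.5928 -0.0632  0.046 ]
top red [336.6 253.1] [19.7 19.9] [ 0.496  -0.0069  0.056 ] [ 0.497  -0.0071  0.046 ]
```

View pics/scene11c.png

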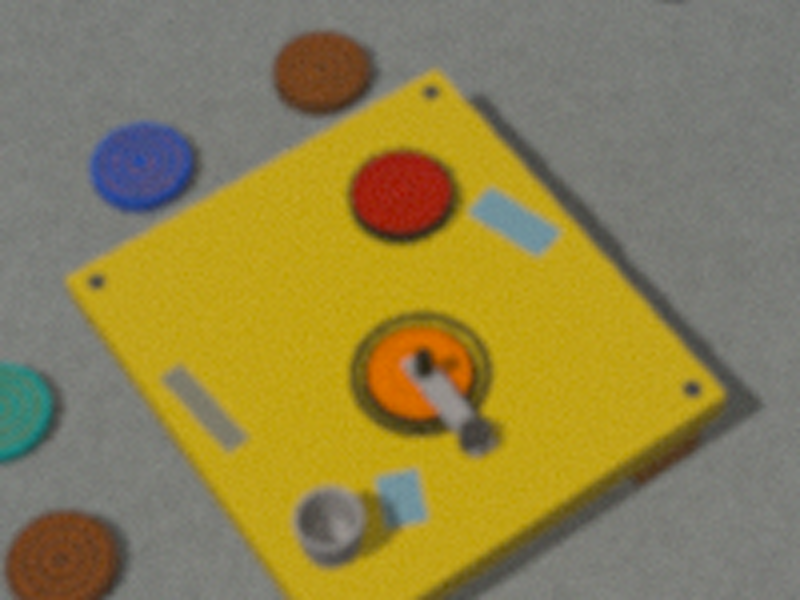

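View pics/top11c.png

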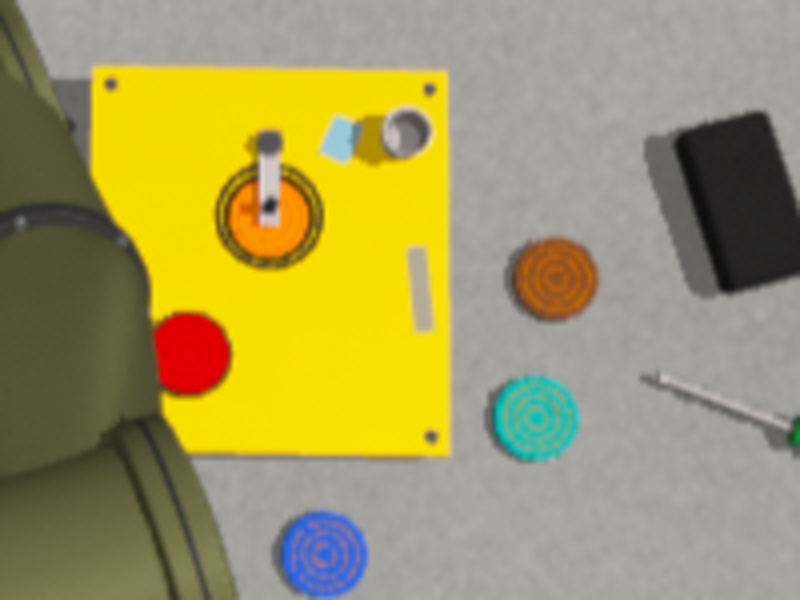

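View pics/top11.png

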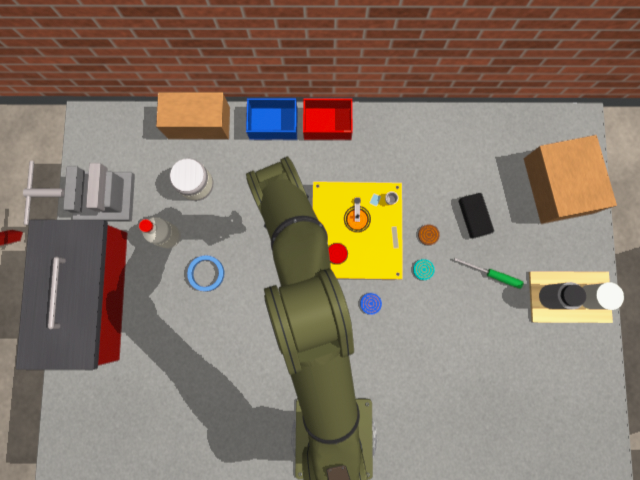

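```bash
python3 - <<'E'
from h import *
for n,a,b in(("top",(290+269/4,165+143/4),(290+269/4,165+205/4)),("scene",(185+477/4,195+433/4),(185+423/4,195+353/4))):
    p=ray(n,a,.057);q=ray(n,b,.072);d=(q-p)[:2];print(n,p.round(4),q.round(4),np.hypot(*d).round(4),"keeper",np.arctan2(-d[0],d[1])+.012)
print(np.abs(ctrl.observe()["qvel"]).max())
E
```

```text
top [ 0.6425 -0.0641  0.057 ] [ 0.596 -0.063  0.072] 0.0465 keeper 1.5589067755610966
scene [ 0.6434 -0.0624  0.057 ] [ 0.595  -0.0619  0.072 ] 0.0484 keeper 1.573414918277821
0.016330166576447293
```

```bash
python3 -c "
from plant import ctrl
print(ctrl.hand_in())"
```

```text
the job is handed in; nothing more can be done
None
```

I pushed the amber lens across the panel into the recess with two fingertips. Then I swung the keeper to its stop with the shut fingers against its post, drew the hand clear and handed the job in at about 10.6 s. No verdict was reported.

**Lens:** both views show it concentric in the gasket ring and flat. Its face is about 1 mm from the recess centre when taken on the panel-top plane.

**Keeper:** the angle measured 1.56 rad (top view) and 1.57 rad (scene view). The contact force had risen to about 5 N at the stop.

**Other things:** the red lens is within 1 mm of its start. The cup and the other loose things look unmoved in the last pictures; I checked those by eye only. The hand finished at (0.565, 0.116, 0.211), touching nothing.

**Disagreement:** the two cameras differed by about 4 mm in x in absolute position. I therefore measured the lens relative to the panel within each single view, where the two views agreed to about 1 mm.

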